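Fold the palette leaf and shut the paint box

TASK

Pack up the wooden paint box: push the upright palette leaf at its left end down flat inside the box, then push the open lid over until the box is fully shut. Only push and press with the fingertips or the outside of the fingers; do not grip or lift anything, and leave the brush pot, the paint jar and the glue bottle where they stand.

Things in the scene. Friction and masses are not known exactly. Their poses are not given: they have to be found in the camera images.
- paintbox: Open wooden paint box fixed to the table, outside 180 (x) by 300 (y) by 64 mm high, walls 9 mm. Origin: centre of its underside, on the table. x points from its front (towards the robot; a small black handle stands 20 mm out at 30 mm height) to its far, hinged side; y to its left end, z up. The leaf covers the left half.
- leaf (a joint): Angle of the palette leaf, a 5 mm plywood board with paint dabs, 156 mm (box x) by 130 mm from hinge to free edge. 0 = flat on its ledges, upper face at 50 mm height; 1.57 = upright at the left end (stop at 1.62). It turns about the box's x axis and folds inward, towards the box's -y. Stiff hinge (0.16 N m): it stays where it is left. While up it blocks the lid.
- leaf_hinge (a point): Middle of the leaf's hinge line, 134 mm left (+y) of the box's centre and 45 mm above the table, on the face that is below when folded. Axes: the box's when the leaf is folded; they turn with it (-y runs from hinge to free edge; z is the normal of the face that is on top when folded, outside when upright).
- leaf_edge (a point): Middle of the leaf's free edge, 130 mm from its hinge, on the face that is on top when folded (the outer, left face when upright). Same axes as leaf_hinge.
- lid (a joint): Angle of the lid, a 10 mm wooden board, 180 mm from hinge to free edge, 300 mm wide (box y). 0 = shut on the rim, outer face 74 mm above the table; 1.57 = upright at the far side; more leans back, away from the robot (stop at 1.95). It turns about the box's y axis. Stiff hinge (0.55 N m, 3 to 6 N at the free edge): it stays where it is left and must be pushed all the way.
- lid_hinge (a point): Middle of the lid's hinge line: 90 mm beyond (+x of) the box's centre and 64 mm above the table, at the lid's inner face. Axes: those of the box when the lid is shut; they turn with the lid (its own -x runs from hinge to free edge, its own z is the normal of the outer face).
- lid_edge (a point): Middle of the lid's free edge, 180 mm from its hinge, on the outer face (on top when shut, facing away from the robot when upright). Same axes as lid_hinge.
- brush_pot: Loose blue ceramic pot, 72 mm across and 90 mm high, with three brushes in it fixed to the pot, 146 mm high in all, 250 g; leave alone. Origin: centre of its underside.
- paint_jar: Loose red paint jar with a red cap, 60 mm across, 75 mm high, 200 g; leave alone. Origin: centre of its underside.
- glue_bottle: Loose white glue bottle with an orange cap, 48 mm across, 120 mm high, 120 g; leave alone. Origin: centre of its underside.

How it is judged (in metres and radians):
On the way, in this order (a step that is already met when the one before it is completed fails the run):
1. the leaf is folded down flat while the lid still stands open (value of joint leaf below 0.06 rad and value of joint lid above 1 rad), for 0.2 s.
2. the lid is shut over the folded leaf (value of joint lid below 0.05 rad and value of joint leaf below 0.06 rad), for 0.2 s.
At the end, for the whole second after the job is handed in: The leaf lies flat (within 0.06 rad, 8 mm at its free edge), the lid is shut on top of it (within 0.05 rad, 9 mm at its free edge) and still, and the brush pot, paint jar and glue bottle are within 20 mm of where they began (all of step 2 and velocity of joint lid between -0.05 and 0.05 rad/s and distance of each of brush_pot, paint_jar, glue_bottle from where it was at the start of the episode below 0.02 m); the robot touches nothing.
It fails at once if the lid is taken between the fingers (x of the grasp point in the frame of lid_edge between -0.008 and 0.185 m and y of the grasp point in the frame of lid_edge between -0.158 and 0.158 m and z of the grasp point in the frame of lid_edge between -0.011 and 0.001 m).
It fails at once if the leaf is taken between the fingers (x of the grasp point in the frame of leaf_edge between -0.086 and 0.066 m and y of the grasp point in the frame of leaf_edge between -0.008 and 0.13 m and z of the grasp point in the frame of leaf_edge between -0.007 and 0.002 m).
It fails at once if the brush pot is pushed away, lifted or tipped (distance of brush_pot from where it was at the start of the episode above 0.02 m or angle between brush_pot's own z axis and vertical above 0.3 rad).
It fails at once if the paint jar is pushed away, lifted or tipped (distance of paint_jar from where it was at the start of the episode above 0.02 m or angle between paint_jar's own z axis and vertical above 0.3 rad).
It fails at once if the glue bottle is pushed away, lifted or tipped (distance of glue_bottle from where it was at the start of the episode above 0.02 m or angle between glue_bottle's own z axis and vertical above 0.3 rad).
It also fails if it takes over 54 s, if anything falls off the work surface, if the arm or the gripper's body presses on something with over 40 N, if the wrist force passes 120 N, or if a joint passes its speed limit or range.

ROBOT

A 6-joint arm with a two-finger parallel gripper is mounted at the origin on the work surface. World frame = base frame: x ahead of the robot, y to its left, z up, the work surface at z = 0. Lengths are in m, angles in degrees, forces in N, time in s.
With the tool pointing down it reaches from about 0.25 to 0.725 m from the base axis. Payload 9.7 kg.
Tool frame: the origin (TCP) lies at the centre of the arm's flange, where the gripper is bolted on; the fingertips stand bot.tips_ahead ahead of it and the grasp point (between the pads) lies 155 mm ahead of it (bot.tips_ahead is the distance from the TCP to the fingertips, in m); z points along the fingers, y is the line along which they close (so a half turn about z gives the same grasp; the last joint's range is limited). The gripper opens to 85 mm and grips with 20 to 120 N. Pads are 22 mm wide; open, the fingers measure 114 mm over their backs; the gripper's body (76 mm by 85 mm) begins 54 mm behind the grasp point. The pads swing forward as they close: fully open they stand 13 mm farther back than shut.
Start: joints at [-74.943, 4.979, 10.078, 95.1, 0, 90], TCP at [0.143, -0.531, 0.405] pointing down, gripper open.
Joint ranges: [-179.16, 179.16], [-48.56, 103.87], [-65.8, 70.77], [-126.05, 130.52], [-82.76, 87.17], [-180, 180]. Speed limits (degrees/s): [127.2, 127.2, 147.25, 180, 180, 180].

INTERFACE

Orientations are given as [roll, pitch, yaw] about the fixed x, y, z axes, in that order (R = Rz(yaw) Ry(pitch) Rx(roll)).
In Python, from workcell import bot gives the robot as it stands.
- The arm moves only by the tool drive_tool, never from a script. Its argument "plan" is a list of rows, each an object of numbers: "dx", "dy", "dz": the shift along the tool's x, y, z in m; "roll": the turn about the tool's z in rad; "hand": the finger opening in m, from 0 to 0.0854. In form: [{"dx": .., "dy": .., "dz": .., "roll": .., "hand": ..}, ...]. A call has 1 to 20 rows; each row is the pose to reach, as a shift and turn from the pose commanded when the call began, along the tool's axes at that moment; what a row does not reach only later rows make up. A row lasts 1/12 s, in which the tool goes at most 41.7 mm and 7.16 degrees, less where a joint would pass 70% of its speed; a pose out of reach is approached as far as the arm can. A call with a gripper value outside its range is refused whole. The fingers move at their own pace and stop on an object; "force" is the grip in N (left out, the last holds). Time passes only in rows, so rows that repeat a pose let the fingers close. It gives the time, the measured TCP pose, the force and the opening at its end, in the units of the state.
- bot.get_obs(): the state, without advancing time (a new reading comes with each control period).
- bot.camera(name): name is "scene" or "top"; returns a dict with "frame" (400x640x3 uint8, red, green, blue), "z_map" (400x640 float32, m along the optical axis (not along the pixel's ray), 0 where there is no reading), "mtx" (3x3 intrinsics, pixels), "k1" (the pictures are not rectified: a ray, as slopes to the right and down, at radius r is drawn at 1 + k1 r^2 times it, then the intrinsics apply), "R" (3x3) and "t" (3): a world point X has camera coordinates R X + t. Camera axes: x right, y down, z forward; pixel columns grow to the right and rows downward; lengths in m; the calibration is good to about 2 mm. A picture is of the moment at which its call begins.
- bot.job_done(): hands the job in, once; it reports no verdict.
The state is a dict: "time": time; "q": joint angles; "qd": joint speeds; "joint_efforts": joint torques, N m; "ee_pos": TCP position; "tcp_rot": TCP orientation; "wrist_force": force on the tool from outside, world axes, zero at the start; "torque": the same for the moment, N m; "opening": finger opening in m.
Only numpy, scipy, OpenCV 4.12 (cv2) and the standard library are available. Lean on these libraries where they do the work, as an engineer would, in place of code of your own. Each camera call takes 0.05 s, during which the arm holds its last target. There are 200 camera calls.

## Working session

There is one attempt and no reset: what is moved stays moved. The work goes in short steps, Python scripts to look and compute and a tool call to move; the robot and the scene stay as the last step left them, time stands still between calls to the robot, and variables do not carry over. Pictures are saved under pics/ and viewed, on a budget of 10 in all, crops included, one or two more only if the job needs it, and the job is handed in when it is done.

Besides the shell and the picture viewer there is one more tool, called after "Call:" in YAML: its name, and indented under it one key for each argument. drive_tool: Moves the arm, as the interface text tells. Its arguments: {"type":"object","properties":{"plan":{"type":"array","items":{"type":"object","properties":{"dx":{"type":"number"},"dy":{"type":"number"},"dz":{"type":"number"},"roll":{"type":"number"},"hand":{"type":"number"}}}},"force":{"type":"number"}},"required":["plan"]}

```bash
mkdir -p pics
python3 - <<'E'
from workcell import bot
import cv2,numpy as np
o=bot.get_obs();print(o['time'],o['ee_pos'],o['tcp_rot'],o['opening'],bot.tips_ahead)
ims=[]
for n in("scene","top"):
    c=bot.camera(n);np.savez(f'{n}0.npz',**c)
    print(n,c['mtx'].tolist(),c['k1'],c['R'].tolist(),c['t'])
    cv2.imwrite(f'pics/{n}0.png',c['frame'][:,:,::-1])
E
```

```text
0.0 [ 0.14288199 -0.53112796  0.40396587] [-1.79922102e+02 -8.49045766e-05  1.50605141e+01] 0.08524953689059714 0.1734
scene [[414.71729045587125, 0.0, 317.6917710930171], [0.0, 414.71729045587125, 193.18263795143955], [0.0, 0.0, 1.0]] -0.03598457927706574 [[-0.6697330328806721, 0.7423711930555532, -0.01851152045973271], [0.4094574911515073, 0.3483679276614443, -0.8431988792193597], [-0.6195177379287621, -0.5722978234260071, -0.5372829549627317]] [ 0.31687326 -0.16522265  1.45497322]
top [[368.415850092966, 0.0, 322.03282963233573], [0.0, 368.415850092966, 204.16254517349898], [0.0, 0.0, 1.0]] -0.03972605103644338 [[0.009013528183087642, -0.9999291812764718, -0.007771019331968971], [-0.9975360609728635, -0.008450707090460837, -0.06964476009302642], [0.06957415733184741, 0.00837961702205917, -0.9975415874288787]] [0.07254408 0.54025332 1.00889299]
```

View pics/scene0.png

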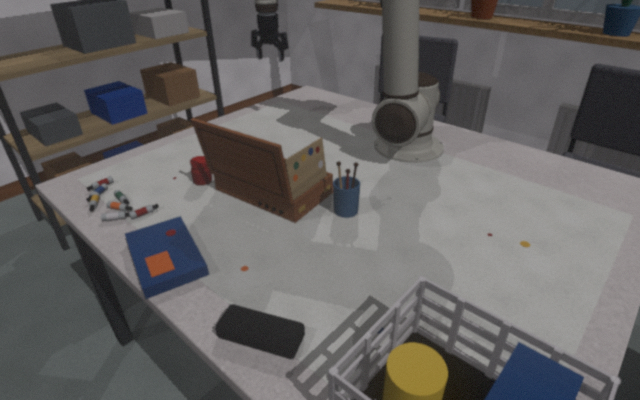

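View pics/top0.png

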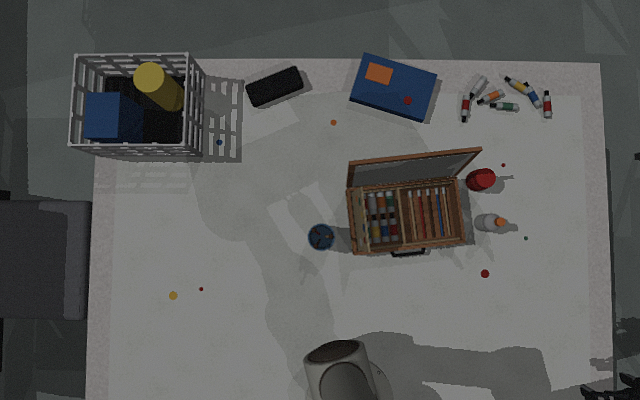

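The scene view shows the lid leaning back (about 195–325, 120–215), with the leaf upright at the box end near the brush pot (346,197). The top view shows the box at about (348–465, 150–255), pot (320,237), jar (481,180), bottle (490,223) and handle (408,252). Next I'll enlarge it and use the depth.

```bash
cat > h.py <<'E'
import numpy as np,cv2
def cloud(c):
    h,w=c['z_map'].shape
    u,v=np.meshgrid(np.arange(w),np.arange(h))
    p=np.stack([u,v],-1).reshape(-1,1,2).astype(float)
    s=cv2.undistortPoints(p,c['mtx'],np.array([float(c['k1']),0,0,0])).reshape(h,w,2)
    z=c['z_map'][...,None]
    P=np.concatenate([s*z,z],-1)
    X=(P-c['t'])@c['R']; X[c['z_map']==0]=np.nan
    return X
E
python3 - <<'E'
import numpy as np,cv2
from h import cloud
c=np.load('top0.npz');X=cloud(c);s=np.load('scene0.npz');S=cloud(s)
np.set_printoptions(precision=3,suppress=True)
im=cv2.resize(c['frame'][130:280,290:530,::-1],None,fx=3.33,fy=3.33,interpolation=cv2.INTER_CUBIC)
cv2.imwrite('pics/topcrop.png',cv2.convertScaleAbs(im,alpha=1.6))
# table height, rim points
print('table',X[300,250],X[100,320])
for nm,(u0,u1,v0,v1) in dict(box=(335,490,140,262),).items():
    A=X[v0:v1,u0:u1].reshape(-1,3)
    print(nm,np.histogram(A[:,2],bins=np.arange(-.01,.3,.01)))
    r=A[(A[:,2]>.055)&(A[:,2]<.070)]
    b=cv2.minAreaRect(r[:,:2].astype(np.float32)*1000);print('rim',b,cv2.boxPoints(b))
for nm,(u0,u1,v0,v1) in dict(pot=(300,340,218,256),jar=(462,505,162,198),bottle=(472,520,208,240)).items():
    A=X[v0:v1,u0:u1].reshape(-1,3);A=A[A[:,2]>.02];print(nm,A.min(0),A.max(0),np.median(A,0))
# planar fit of lid from top cloud
A=X[140:215,335:490].reshape(-1,3);A=A[(A[:,2]>.09)];print('hi',A.min(0),A.max(0))
B=S[110:220,180:345].reshape(-1,3);B=B[(B[:,2]>.09)&(B[:,0]<.8)];print('hiS',B.min(0),B.max(0))
E
```

```text
table [nan nan nan] [ 0.846  0.086 -0.004]
box (array([2830, 6209, 1443, 1174,  530,  783,  292, 1308,  419,  209,  179,
        179,  191,  194,  204,  208,  206,  238,  308,  177,  189,  171,
        199,  236,  504,  248,    0,    0,    0,    0]), array([-0.01,  0.  ,  0.01,  0.02,  0.03,  0.04,  0.05,  0.06,  0.07,
        0.08,  0.09,  0.1 ,  0.11,  0.12,  0.13,  0.14,  0.15,  0.16,
        0.17,  0.18,  0.19,  0.2 ,  0.21,  0.22,  0.23,  0.24,  0.25,
        0.26,  0.27,  0.28,  0.29]))
rim ((515.8558959960938, -182.16531372070312), (186.3607177734375, 374.2420654296875), 7.9070916175842285) [[ 397.82    -9.642]
 [ 449.303 -380.326]
 [ 633.892 -354.689]
 [ 582.409   15.995]]
pot [0.414 0.042 0.021] [0.483 0.112 0.148] [0.45  0.084 0.089]
jar [ 0.581 -0.385  0.02 ] [ 0.638 -0.257  0.177] [ 0.61  -0.346  0.074]
bottle [ 0.471 -0.393  0.02 ] [ 0.516 -0.348  0.124] [ 0.492 -0.363  0.08 ]
hi [ 0.506 -0.283  0.09 ] [0.657 0.017 0.244]
hiS [ 0.415 -0.28   0.09 ] [0.657 0.093 0.242]
```

View pics/topcrop.png

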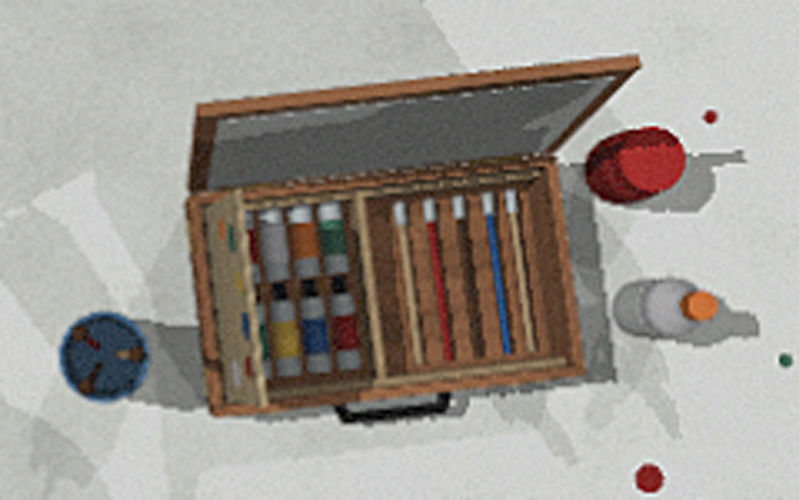

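The crop shows the box rim corners at (211,414), (583,376), (557,158) and (188,197). The leaf stands at the left end, with its top edge at about x=265. I'll fit the box pose, the lid and the leaf.

```bash
cat >> h.py <<'E'
def ray(c,u,v,z):
    s=cv2.undistortPoints(np.array([[[u,v]]],float),c['mtx'],np.array([float(c['k1']),0,0,0])).ravel()
    d=c['R'].T@np.array([s[0],s[1],1.]);o=-c['R'].T@c['t'];return o+d*(z-o[2])/d[2]
E
python3 - <<'E'
import numpy as np,cv2
from h import *
np.set_printoptions(precision=3,suppress=True)
c=np.load('top0.npz');X=cloud(c);S=cloud(np.load('scene0.npz'))
K=np.array([ray(c,290+x/3.33,130+y/3.33,.064) for x,y in[(211,414),(583,376),(557,158),(188,197)]])
print(K,[np.linalg.norm(K[i]-K[i-1]) for i in range(4)])
cen=K.mean(0)[:2];yv=(K[0]-K[1]+K[3]-K[2])[:2];xv=(K[3]-K[0]+K[2]-K[1])[:2]
ay=np.arctan2(-yv[0],yv[1]);ax=np.arctan2(xv[1],xv[0]);print(cen,np.degrees([ay,ax]))
a=(ay*300+ax*180)/480
Rb=np.array([[np.cos(a),-np.sin(a)],[np.sin(a),np.cos(a)]])
def tobox(P):
    Q=P.copy();Q[...,:2]=(P[...,:2]-cen)@Rb;return Q
for n,C in(('top',X),('scene',S)):
    B=tobox(C.reshape(-1,3));B=B[np.isfinite(B[:,0])]
    B=B[(abs(B[:,0])<.2)&(abs(B[:,1])<.165)]
    L=B[(B[:,2]>.08)&(B[:,0]>.085)&(abs(B[:,1])<.15)]
    f=np.polyfit(L[:,2],L[:,0],1);print(n,'lid x=f(z)',f,'ang',90+np.degrees(np.arctan(f[0])),'min/max',L.min(0),L.max(0))
    L=B[(B[:,2]>.07)&(B[:,0]<.075)&(abs(B[:,0])<.078)&(B[:,1]>.07)]
    f=np.polyfit(L[:,2],L[:,1],1);print('leaf',len(L),f,L.min(0),L.max(0))
    r=B[(abs(B[:,2]-.064)<.005)&(B[:,0]<.1)];print('rim',r.min(0),r.max(0),np.percentile(r,[2,98],axis=0))
print('a',np.degrees(a))
for n,p in dict(pot=(.45,.079,0),jar=(.61,-.35,0),bottle=(.494,-.37,0)).items():print(n,tobox(np.array(p,float)))
E
```

```text
[[ 0.404 -0.007  0.064]
 [ 0.436 -0.304  0.064]
 [ 0.612 -0.286  0.064]
 [ 0.577  0.012  0.064]] [np.float64(0.17407862019523662), np.float64(0.2988372412644163), np.float64(0.17605377717858317), np.float64(0.3000283629596503)]
[ 0.507 -0.146] [6.379 6.093]
top lid x=f(z) [0.206 0.076] ang 101.63096199465323 min/max [ 0.091 -0.149  0.08 ] [0.135 0.15  0.244]
leaf 655 [-0.128  0.144] [-0.078  0.118  0.071] [0.075 0.136 0.177]
rim [-0.091 -0.152  0.059] [0.095 0.149 0.069] [[-0.089 -0.149  0.06 ]
 [ 0.092  0.148  0.068]]
scene lid x=f(z) [0.164 0.094] ang 99.32211625704032 min/max [ 0.104 -0.147  0.08 ] [0.136 0.15  0.242]
leaf 1373 [-0.123  0.147] [-0.078  0.119  0.07 ] [0.075 0.141 0.175]
rim [-0.088 -0.025  0.059] [0.1   0.155 0.069] [[-0.085  0.132  0.059]
 [ 0.093  0.154  0.069]]
a 6.2717642134949765
pot [-0.032  0.23   0.   ]
jar [ 0.08  -0.214  0.   ]
bottle [-0.038 -0.221  0.   ]
```

Box centre is (0.508, -0.146) with yaw 6.3°. The lid is at about 100° and the leaf at about 83°. Next, close the fingers, turn to the box yaw and go above the gap outside the leaf at box (0.02, 0.165).

Call:
drive_tool:
  plan:
    - {"dx": 0.03, "dy": -0.026, "roll": 0.05, "hand": 0}
    - {"dx": 0.06, "dy": -0.053, "roll": 0.1, "hand": 0}
    - {"dx": 0.09, "dy": -0.079, "roll": 0.153, "hand": 0}
    - {"dx": 0.12, "dy": -0.105, "roll": 0.153, "hand": 0}
    - {"dx": 0.15, "dy": -0.132, "roll": 0.153, "hand": 0}
    - {"dx": 0.18, "dy": -0.158, "roll": 0.153, "hand": 0}
    - {"dx": 0.21, "dy": -0.184, "roll": 0.153, "hand": 0}
    - {"dx": 0.24, "dy": -0.211, "roll": 0.153, "hand": 0}
    - {"dx": 0.27, "dy": -0.237, "roll": 0.153, "hand": 0}
    - {"dx": 0.3, "dy": -0.263, "roll": 0.153, "hand": 0}
    - {"dx": 0.33, "dy": -0.29, "roll": 0.153, "hand": 0}
    - {"dx": 0.36, "dy": -0.316, "roll": 0.153, "hand": 0}
    - {"dx": 0.39, "dy": -0.342, "roll": 0.153, "hand": 0}
    - {"dx": 0.42, "dy": -0.369, "roll": 0.153, "hand": 0}
    - {"dx": 0.45, "dy": -0.395, "roll": 0.153, "hand": 0}
    - {"dx": 0.48, "dy": -0.421, "roll": 0.153, "hand": 0}
    - {"dx": 0.498, "dy": -0.437, "roll": 0.153, "hand": 0}
    - {"dx": 0.498, "dy": -0.437, "roll": 0.153, "hand": 0}
    - {"dx": 0.498, "dy": -0.437, "roll": 0.153, "hand": 0}
    - {"dx": 0.498, "dy": -0.437, "roll": 0.153, "hand": 0}

```text
invalid input at $.plan[0]: expected keys dx, dy, dz, roll, hand
```

Run:
```python
from workcell import bot
import cv2,numpy as np
o=bot.get_obs();print(o['time'],o['ee_pos'],o['tcp_rot'],o['opening'],o['wrist_force'])
c=bot.camera('scene');s=bot.camera('top')
a=cv2.resize(c['frame'][60:230,180:390],None,fx=2.2,fy=2.2);b=cv2.resize(s['frame'][130:280,290:490],None,fx=1.65,fy=2.2*150/150*170/150*0+1.65)
H=max(a.shape[0],b.shape[0]);f=lambda m:np.pad(m,((0,H-m.shape[0]),(0,0),(0,0)))
cv2.imwrite('pics/p4.png',np.hstack([f(a),f(b)])[:,:,::-1])
```

```text
0.1 [ 0.14288525 -0.53111305  0.4040645 ] [-1.79933729e+02 -1.04460101e-04  1.50565929e+01] 0.08540235738115376 [-0.13915013  1.1721606  -0.03810917]
```

View pics/p4.png

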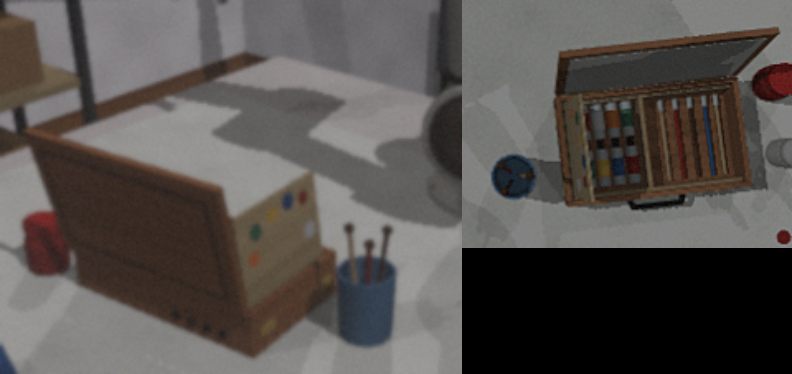

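The move was refused because every row needs all five keys. The picture shows the scene unchanged, with the leaf at scene crop (235–320, 175–300) and the pot at (366,300).

Call:
drive_tool:
  plan:
    - {"dx": 0.03, "dy": -0.026, "dz": 0, "roll": 0.05, "hand": 0}
    - {"dx": 0.06, "dy": -0.053, "dz": 0, "roll": 0.1, "hand": 0}
    - {"dx": 0.09, "dy": -0.079, "dz": 0, "roll": 0.153, "hand": 0}
    - {"dx": 0.12, "dy": -0.105, "dz": 0, "roll": 0.153, "hand": 0}
    - {"dx": 0.15, "dy": -0.132, "dz": 0, "roll": 0.153, "hand": 0}
    - {"dx": 0.18, "dy": -0.158, "dz": 0, "roll": 0.153, "hand": 0}
    - {"dx": 0.21, "dy": -0.184, "dz": 0, "roll": 0.153, "hand": 0}
    - {"dx": 0.24, "dy": -0.211, "dz": 0, "roll": 0.153, "hand": 0}
    - {"dx": 0.27, "dy": -0.237, "dz": 0, "roll": 0.153, "hand": 0}
    - {"dx": 0.3, "dy": -0.263, "dz": 0, "roll": 0.153, "hand": 0}
    - {"dx": 0.33, "dy": -0.29, "dz": 0, "roll": 0.153, "hand": 0}
    - {"dx": 0.36, "dy": -0.316, "dz": 0, "roll": 0.153, "hand": 0}
    - {"dx": 0.39, "dy": -0.342, "dz": 0, "roll": 0.153, "hand": 0}
    - {"dx": 0.42, "dy": -0.369, "dz": 0, "roll": 0.153, "hand": 0}
    - {"dx": 0.45, "dy": -0.395, "dz": 0, "roll": 0.153, "hand": 0}
    - {"dx": 0.48, "dy": -0.421, "dz": 0, "roll": 0.153, "hand": 0}
    - {"dx": 0.498, "dy": -0.437, "dz": 0, "roll": 0.153, "hand": 0}
    - {"dx": 0.498, "dy": -0.437, "dz": 0, "roll": 0.153, "hand": 0}
    - {"dx": 0.498, "dy": -0.437, "dz": 0, "roll": 0.153, "hand": 0}
    - {"dx": 0.498, "dy": -0.437, "dz": 0, "roll": 0.153, "hand": 0}

```text
time: 1.87
ee_pos: [0.51, 0.02, 0.4045]
tcp_rot: [180.0, 0.0, 6.3]
wrist_force: [-0.2, 0.2, -0.4]
opening: 0.0003
```

Run:
```python
from workcell import bot
import cv2,numpy as np
o=bot.get_obs();print(o['time'],o['ee_pos'],o['tcp_rot'],o['opening'],o['wrist_force'])
c=bot.camera('scene')
a=cv2.resize(c['frame'][40:230,180:420],None,fx=3.2,fy=3.1)
cv2.imwrite('pics/p5.png',a[:,:,::-1])
```

```text
1.8667 [0.51003054 0.02001799 0.40450543] [1.79990342e+02 4.37208551e-02 6.30588965e+00] 0.0002659214949149182 [-0.19513586  0.22511064 -0.36991546]
```

View pics/p5.png

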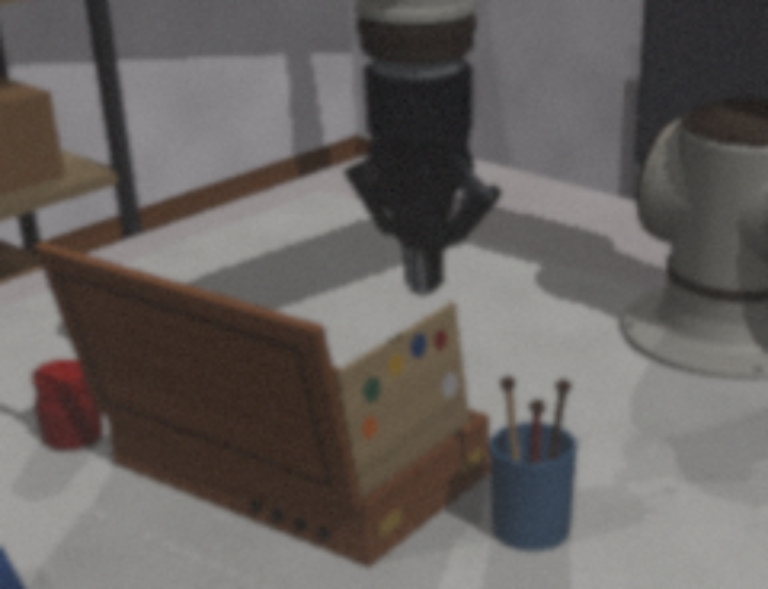

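The gripper hangs above the outside of the leaf, tip at about (425,290), clear of the brushes. Next, descend and push the leaf along its arc to about 45°.

Call:
drive_tool:
  plan:
    - {"dx": 0, "dy": 0, "dz": 0.02, "roll": 0, "hand": 0}
    - {"dx": 0, "dy": 0, "dz": 0.045, "roll": 0, "hand": 0}
    - {"dx": 0, "dy": 0, "dz": 0.07, "roll": 0, "hand": 0}
    - {"dx": 0, "dy": 0, "dz": 0.081, "roll": 0, "hand": 0}
    - {"dx": 0, "dy": 0.01, "dz": 0.081, "roll": 0, "hand": 0}
    - {"dx": 0, "dy": 0.018, "dz": 0.081, "roll": 0, "hand": 0}
    - {"dx": 0, "dy": 0.024, "dz": 0.081, "roll": 0, "hand": 0}
    - {"dx": 0, "dy": 0.032, "dz": 0.082, "roll": 0, "hand": 0}
    - {"dx": 0, "dy": 0.039, "dz": 0.083, "roll": 0, "hand": 0}
    - {"dx": 0, "dy": 0.048, "dz": 0.086, "roll": 0, "hand": 0}
    - {"dx": 0, "dy": 0.056, "dz": 0.089, "roll": 0, "hand": 0}
    - {"dx": 0, "dy": 0.065, "dz": 0.093, "roll": 0, "hand": 0}
    - {"dx": 0, "dy": 0.073, "dz": 0.097, "roll": 0, "hand": 0}
    - {"dx": 0, "dy": 0.08, "dz": 0.103, "roll": 0, "hand": 0}
    - {"dx": 0, "dy": 0.087, "dz": 0.108, "roll": 0, "hand": 0}
    - {"dx": 0, "dy": 0.087, "dz": 0.108, "roll": 0, "hand": 0}

```text
time: 3.25
ee_pos: [0.5196, -0.0674, 0.2951]
tcp_rot: [-180.0, 0.1, 6.2]
wrist_force: [-1.1, 0.1, -1.0]
opening: 0.0001
```

Run:
```python
from workcell import bot
import cv2,numpy as np
o=bot.get_obs();print(o['time'],o['ee_pos'],o['wrist_force'])
c=bot.camera('scene')
a=cv2.resize(c['frame'][70:230,180:380],None,fx=3,fy=3)
cv2.imwrite('pics/p6.png',a[:,:,::-1])
```

```text
3.25 [ 0.51961476 -0.06735978  0.29506358] [-1.05749308  0.08715359 -1.02294718]
```

View pics/p6.png

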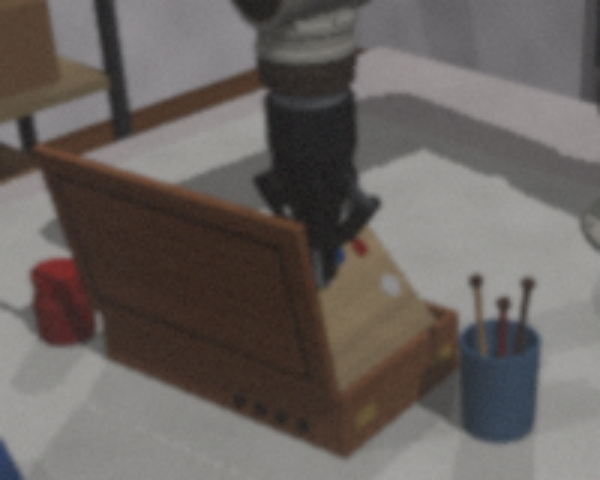

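The leaf is at about 45°, with the finger on its outer face at about (325,270) and the pot untouched. I'll continue down to flat.

Call:
drive_tool:
  plan:
    - {"dx": 0, "dy": 0.006, "dz": 0.007, "roll": 0, "hand": 0}
    - {"dx": 0, "dy": 0.013, "dz": 0.014, "roll": 0, "hand": 0}
    - {"dx": 0, "dy": 0.018, "dz": 0.022, "roll": 0, "hand": 0}
    - {"dx": 0, "dy": 0.023, "dz": 0.029, "roll": 0, "hand": 0}
    - {"dx": 0, "dy": 0.027, "dz": 0.038, "roll": 0, "hand": 0}
    - {"dx": 0, "dy": 0.03, "dz": 0.046, "roll": 0, "hand": 0}
    - {"dx": 0, "dy": 0.032, "dz": 0.055, "roll": 0, "hand": 0}
    - {"dx": 0, "dy": 0.034, "dz": 0.064, "roll": 0, "hand": 0}
    - {"dx": 0, "dy": 0.034, "dz": 0.069, "roll": 0, "hand": 0}
    - {"dx": 0, "dy": 0.034, "dz": 0.072, "roll": 0, "hand": 0}
    - {"dx": 0, "dy": 0.034, "dz": 0.074, "roll": 0, "hand": 0}
    - {"dx": 0, "dy": 0.034, "dz": 0.074, "roll": 0, "hand": 0}
    - {"dx": 0, "dy": 0.034, "dz": 0.074, "roll": 0, "hand": 0}

```text
time: 4.38
ee_pos: [0.5233, -0.0999, 0.2234]
tcp_rot: [180.0, 0.0, 6.3]
wrist_force: [-4.1, -0.5, 6.1]
opening: 0.0003
```

Call:
drive_tool:
  plan:
    - {"dx": 0, "dy": 0, "dz": 0.002, "roll": 0, "hand": 0}
    - {"dx": 0, "dy": 0, "dz": 0.003, "roll": 0, "hand": 0}
    - {"dx": 0, "dy": 0, "dz": 0.003, "roll": 0, "hand": 0}

```text
time: 4.63
ee_pos: [0.5231, -0.0999, 0.223]
tcp_rot: [179.9, -0.1, 6.3]
wrist_force: [-13.1, 0.7, 28.1]
opening: 0.0002
```

It is on the hard stop (28 N at tip height 0.050). Next, lift clear above the lid and check the leaf.

Call:
drive_tool:
  plan:
    - {"dx": 0, "dy": 0, "dz": -0.025, "roll": 0, "hand": 0}
    - {"dx": 0, "dy": 0, "dz": -0.05, "roll": 0, "hand": 0}
    - {"dx": 0, "dy": 0, "dz": -0.08, "roll": 0, "hand": 0}
    - {"dx": 0, "dy": 0, "dz": -0.11, "roll": 0, "hand": 0}
    - {"dx": 0, "dy": 0, "dz": -0.14, "roll": 0, "hand": 0}
    - {"dx": 0, "dy": 0, "dz": -0.17, "roll": 0, "hand": 0}
    - {"dx": 0, "dy": 0, "dz": -0.2, "roll": 0, "hand": 0}
    - {"dx": 0, "dy": 0, "dz": -0.225, "roll": 0, "hand": 0}
    - {"dx": 0, "dy": 0, "dz": -0.235, "roll": 0, "hand": 0}
    - {"dx": 0, "dy": 0, "dz": -0.235, "roll": 0, "hand": 0}

```text
time: 5.47
ee_pos: [0.5235, -0.0998, 0.4576]
tcp_rot: [179.9, -0.2, 6.3]
wrist_force: [0.5, -0.6, 0.7]
opening: 0.0002
```

Run:
```python
from workcell import bot
import numpy as np
from h import *
np.set_printoptions(precision=3,suppress=True)
o=bot.get_obs();print(o['time'],o['ee_pos'],o['wrist_force'])
cen=np.array([.5075,-.146]);a=np.radians(6.27);Rb=np.array([[np.cos(a),-np.sin(a)],[np.sin(a),np.cos(a)]])
for n in('top','scene'):
    B=cloud(bot.camera(n)).reshape(-1,3);B=B[np.isfinite(B[:,0])];B[:,:2]=(B[:,:2]-cen)@Rb
    L=B[(abs(B[:,0])<.07)&(B[:,1]>.01)&(B[:,1]<.13)&(B[:,2]<.12)]
    for y in(.02,.05,.08,.11):
        q=L[abs(L[:,1]-y)<.012];print(n,y,len(q),np.median(q[:,2]) if len(q) else '')
    L=B[(B[:,2]>.1)&(B[:,2]<.25)&(B[:,0]>.09)&(B[:,0]<.17)&(abs(B[:,1])<.15)]
    print('lid',np.degrees(np.arctan(np.polyfit(L[:,2],L[:,0],1)[0]))+90)
```

```text
5.4667 [ 0.524 -0.1    0.458] [ 0.496 -0.625  0.747]
top 0.02 303 0.0497983515061813
top 0.05 389 0.04993036024809306
top 0.08 462 0.04964019054062982
top 0.11 454 0.0495776156603763
lid 101.74955613346405
scene 0.02 38 0.04893720445993319
scene 0.05 84 0.04914078167518007
scene 0.08 134 0.04919377493474415
scene 0.11 185 0.04896205873189277
lid 99.0776908599466
```

The leaf is flat at 50 mm and the lid is still at about 100°. Next, go over the lid and down behind it.

Call:
drive_tool:
  plan:
    - {"dx": 0.025, "dy": -0.01, "dz": 0, "roll": 0, "hand": 0}
    - {"dx": 0.05, "dy": -0.02, "dz": 0, "roll": 0, "hand": 0}
    - {"dx": 0.075, "dy": -0.03, "dz": 0, "roll": 0, "hand": 0}
    - {"dx": 0.1, "dy": -0.04, "dz": 0, "roll": 0, "hand": 0}
    - {"dx": 0.125, "dy": -0.05, "dz": 0, "roll": 0, "hand": 0}
    - {"dx": 0.15, "dy": -0.057, "dz": 0, "roll": 0, "hand": 0}
    - {"dx": 0.16, "dy": -0.057, "dz": 0, "roll": 0, "hand": 0}
    - {"dx": 0.16, "dy": -0.057, "dz": 0, "roll": 0, "hand": 0}
    - {"dx": 0.16, "dy": -0.057, "dz": 0, "roll": 0, "hand": 0}

```text
time: 6.32
ee_pos: [0.6767, -0.0257, 0.4525]
tcp_rot: [-180.0, 0.2, 6.3]
wrist_force: [0.3, -0.0, 0.2]
opening: -0.0001
```

Call:
drive_tool:
  plan:
    - {"dx": 0, "dy": 0, "dz": 0.025, "roll": 0, "hand": 0}
    - {"dx": 0, "dy": 0, "dz": 0.05, "roll": 0, "hand": 0}
    - {"dx": 0, "dy": 0, "dz": 0.068, "roll": 0, "hand": 0}
    - {"dx": 0, "dy": 0, "dz": 0.068, "roll": 0, "hand": 0}
    - {"dx": 0, "dy": 0, "dz": 0.068, "roll": 0, "hand": 0}

```text
time: 6.73
ee_pos: [0.6752, -0.0263, 0.3866]
tcp_rot: [-180.0, 0.1, 6.3]
wrist_force: [0.1, -0.4, 0.9]
opening: -0.0001
```

Run:
```python
from workcell import bot
import cv2
o=bot.get_obs();print(o['time'],o['ee_pos'],o['wrist_force'])
c=bot.camera('scene')
cv2.imwrite('pics/p7.png',cv2.resize(c['frame'][70:230,180:380],None,fx=3,fy=3)[:,:,::-1])
import numpy as np
for d in range(90,-1,-10):
    f=np.radians(d);print(d,'dx %.3f tip %.3f'%(.09-.15*np.cos(f)+.01*np.sin(f)-.170,.064+.15*np.sin(f)+.01*np.cos(f)))
```

```text
6.7333 [ 0.67516426 -0.02626416  0.38656915] [ 0.0745325  -0.36103451  0.94995139]
90 dx -0.070 tip 0.214
80 dx -0.096 tip 0.213
70 dx -0.122 tip 0.208
60 dx -0.146 tip 0.199
50 dx -0.169 tip 0.185
40 dx -0.188 tip 0.168
30 dx -0.205 tip 0.148
20 dx -0.218 tip 0.125
10 dx -0.226 tip 0.100
0 dx -0.230 tip 0.074
```

View pics/p7.png

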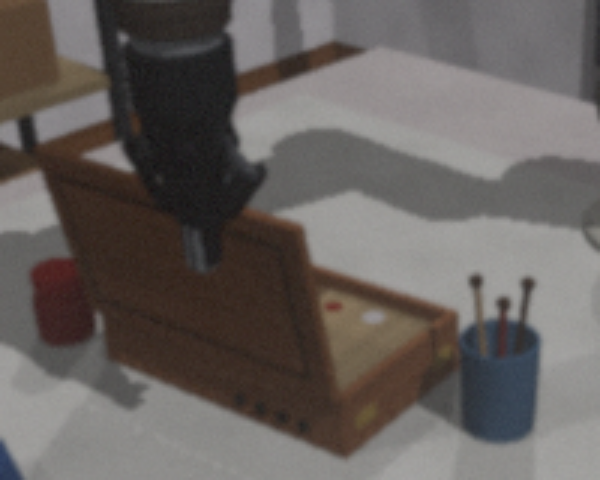

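The leaf is flat and the closed fingers are behind the lid, tip at about (205,270). Next, push the lid towards the robot along its arc.

Call:
drive_tool:
  plan:
    - {"dx": -0.012, "dy": 0, "dz": 0, "roll": 0, "hand": 0}
    - {"dx": -0.024, "dy": 0, "dz": 0, "roll": 0, "hand": 0}
    - {"dx": -0.032, "dy": 0, "dz": 0, "roll": 0, "hand": 0}
    - {"dx": -0.04, "dy": 0, "dz": 0, "roll": 0, "hand": 0}
    - {"dx": -0.048, "dy": 0, "dz": 0, "roll": 0, "hand": 0}
    - {"dx": -0.056, "dy": 0, "dz": 0, "roll": 0, "hand": 0}
    - {"dx": -0.064, "dy": 0, "dz": 0, "roll": 0, "hand": 0}
    - {"dx": -0.072, "dy": 0, "dz": 0, "roll": 0, "hand": 0}
    - {"dx": -0.08, "dy": 0, "dz": 0, "roll": 0, "hand": 0}
    - {"dx": -0.088, "dy": 0, "dz": 0, "roll": 0, "hand": 0}
    - {"dx": -0.096, "dy": 0, "dz": 0.001, "roll": 0, "hand": 0}
    - {"dx": -0.105, "dy": 0, "dz": 0.003, "roll": 0, "hand": 0}
    - {"dx": -0.113, "dy": 0, "dz": 0.004, "roll": 0, "hand": 0}
    - {"dx": -0.122, "dy": 0, "dz": 0.006, "roll": 0, "hand": 0}
    - {"dx": -0.13, "dy": 0, "dz": 0.009, "roll": 0, "hand": 0}
    - {"dx": -0.138, "dy": 0, "dz": 0.012, "roll": 0, "hand": 0}
    - {"dx": -0.146, "dy": 0, "dz": 0.015, "roll": 0, "hand": 0}
    - {"dx": -0.146, "dy": 0, "dz": 0.015, "roll": 0, "hand": 0}

```text
time: 8.28
ee_pos: [0.5296, -0.0419, 0.3709]
tcp_rot: [-180.0, 0.1, 6.3]
wrist_force: [-0.6, -0.1, 0.1]
opening: -0.0001
```

Run:
```python
from workcell import bot
import cv2
o=bot.get_obs();print(o['time'],o['ee_pos'],o['wrist_force'])
c=bot.camera('scene')
cv2.imwrite('pics/p8.png',cv2.resize(c['frame'][70:230,180:380],None,fx=3,fy=3)[:,:,::-1])
```

```text
8.2833 [ 0.5296187  -0.0419458   0.37086997] [-0.56475005 -0.08048893  0.12780323]
```

View pics/p8.png

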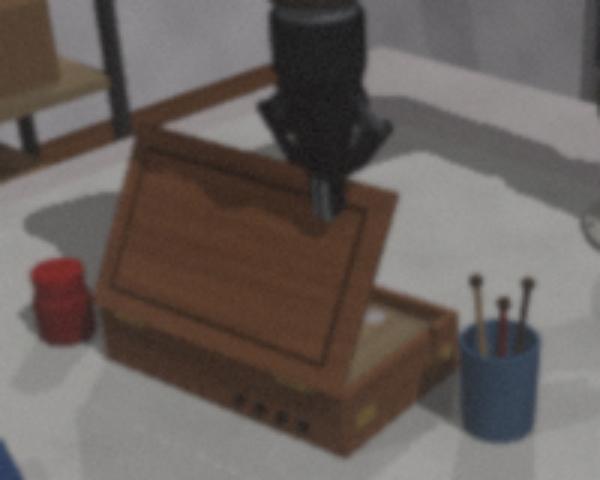

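The lid is at about 60°, with the finger on its outer face at about (325,210) and the jar and pot unmoved. I'll continue to shut.

Call:
drive_tool:
  plan:
    - {"dx": -0.006, "dy": 0, "dz": 0.003, "roll": 0, "hand": 0}
    - {"dx": -0.012, "dy": 0, "dz": 0.006, "roll": 0, "hand": 0}
    - {"dx": -0.018, "dy": 0, "dz": 0.009, "roll": 0, "hand": 0}
    - {"dx": -0.023, "dy": 0, "dz": 0.013, "roll": 0, "hand": 0}
    - {"dx": -0.033, "dy": 0, "dz": 0.021, "roll": 0, "hand": 0}
    - {"dx": -0.042, "dy": 0, "dz": 0.03, "roll": 0, "hand": 0}
    - {"dx": -0.051, "dy": 0, "dz": 0.039, "roll": 0, "hand": 0}
    - {"dx": -0.059, "dy": 0, "dz": 0.05, "roll": 0, "hand": 0}
    - {"dx": -0.066, "dy": 0, "dz": 0.061, "roll": 0, "hand": 0}
    - {"dx": -0.072, "dy": 0, "dz": 0.072, "roll": 0, "hand": 0}
    - {"dx": -0.074, "dy": 0, "dz": 0.078, "roll": 0, "hand": 0}
    - {"dx": -0.076, "dy": 0, "dz": 0.085, "roll": 0, "hand": 0}
    - {"dx": -0.078, "dy": 0, "dz": 0.091, "roll": 0, "hand": 0}
    - {"dx": -0.08, "dy": 0, "dz": 0.097, "roll": 0, "hand": 0}
    - {"dx": -0.081, "dy": 0, "dz": 0.104, "roll": 0, "hand": 0}
    - {"dx": -0.082, "dy": 0, "dz": 0.11, "roll": 0, "hand": 0}
    - {"dx": -0.083, "dy": 0, "dz": 0.116, "roll": 0, "hand": 0}
    - {"dx": -0.084, "dy": 0, "dz": 0.121, "roll": 0, "hand": 0}
    - {"dx": -0.084, "dy": 0, "dz": 0.123, "roll": 0, "hand": 0}
    - {"dx": -0.084, "dy": 0, "dz": 0.123, "roll": 0, "hand": 0}

```text
time: 10.0
ee_pos: [0.4476, -0.051, 0.2481]
tcp_rot: [-180.0, 0.0, 6.3]
wrist_force: [0.5, 0.2, 0.3]
opening: -0.0002
```

Call:
drive_tool:
  plan:
    - {"dx": 0, "dy": 0, "dz": 0.001, "roll": 0, "hand": 0}
    - {"dx": 0, "dy": 0, "dz": 0.002, "roll": 0, "hand": 0}
    - {"dx": 0, "dy": 0, "dz": 0.003, "roll": 0, "hand": 0}
    - {"dx": 0, "dy": 0, "dz": 0.003, "roll": 0, "hand": 0}
    - {"dx": 0, "dy": 0, "dz": 0.003, "roll": 0, "hand": 0}

```text
time: 10.42
ee_pos: [0.4476, -0.051, 0.2473]
tcp_rot: [180.0, -0.1, 6.3]
wrist_force: [-5.6, 0.3, 12.9]
opening: -0.0003
```

Firm contact at 74 mm with 13 N, so the lid is on the rim. Next, retreat upward and check.

Call:
drive_tool:
  plan:
    - {"dx": 0, "dy": 0, "dz": -0.02, "roll": 0, "hand": 0}
    - {"dx": 0, "dy": 0, "dz": -0.045, "roll": 0, "hand": 0}
    - {"dx": 0, "dy": 0, "dz": -0.075, "roll": 0, "hand": 0}
    - {"dx": 0, "dy": 0, "dz": -0.105, "roll": 0, "hand": 0}
    - {"dx": 0, "dy": 0, "dz": -0.135, "roll": 0, "hand": 0}
    - {"dx": 0, "dy": 0, "dz": -0.15, "roll": 0, "hand": 0}
    - {"dx": 0, "dy": 0, "dz": -0.15, "roll": 0, "hand": 0}
    - {"dx": 0, "dy": 0, "dz": -0.15, "roll": 0, "hand": 0}

```text
time: 11.08
ee_pos: [0.4479, -0.051, 0.3963]
tcp_rot: [180.0, -0.1, 6.3]
wrist_force: [0.2, 0.4, -0.7]
opening: -0.0001
```

Run:
```python
from workcell import bot
import numpy as np
from h import *
np.set_printoptions(precision=3,suppress=True)
o=bot.get_obs();print(o['time'],o['ee_pos'],o['wrist_force'])
cen=np.array([.5075,-.146]);a=np.radians(6.27);Rb=np.array([[np.cos(a),-np.sin(a)],[np.sin(a),np.cos(a)]])
for n in('top','scene'):
    c=bot.camera(n);X=cloud(c);B=X.reshape(-1,3);B=B[np.isfinite(B[:,0])].copy();B[:,:2]=(B[:,:2]-cen)@Rb
    L=B[(abs(B[:,1])<.14)&(B[:,2]>.05)&(B[:,2]<.12)]
    print(n,[(x,round(float(np.median(L[abs(L[:,0]-x)<.012][:,2])),4)) for x in(-.07,-.03,.03,.07)])
    for X2,t in((cloud(np.load(n+'0.npz')),'before'),(X,'now')):
        W=X2.reshape(-1,3)
        for nm,p,h in(('pot',(.45,.079),(.03,.085)),('jar',(.61,-.35),(.03,.08)),('bottle',(.494,-.37),(.03,.125))):
            q=W[(np.hypot(W[:,0]-p[0],W[:,1]-p[1])<.06)&(W[:,2]>h[0])&(W[:,2]<h[1])]
            print(t,nm,len(q),np.median(q,0) if len(q) else '')
    if n=='scene':cv2.imwrite('pics/p9.png',cv2.resize(c['frame'][70:230,180:380],None,fx=3,fy=3)[:,:,::-1])
```

```text
11.0833 [ 0.448 -0.051  0.396] [ 0.221  0.384 -0.731]
top [(-0.07, 0.0737), (-0.03, 0.0742), (0.03, 0.0747), (0.07, 0.074)]
before pot 97 [0.443 0.079 0.062]
before jar 472 [ 0.608 -0.35   0.074]
before bottle 379 [ 0.492 -0.364  0.081]
now pot 95 [0.441 0.081 0.062]
now jar 475 [ 0.609 -0.35   0.074]
now bottle 0 
scene [(-0.07, 0.0733), (-0.03, 0.0741), (0.03, 0.074), (0.07, 0.0736)]
before pot 615 [0.468 0.093 0.064]
before jar 327 [ 0.623 -0.339  0.061]
before bottle 0 
now pot 617 [0.468 0.093 0.064]
now jar 356 [ 0.621 -0.338  0.06 ]
now bottle 337 [ 0.503 -0.361  0.072]
```

View pics/p9.png

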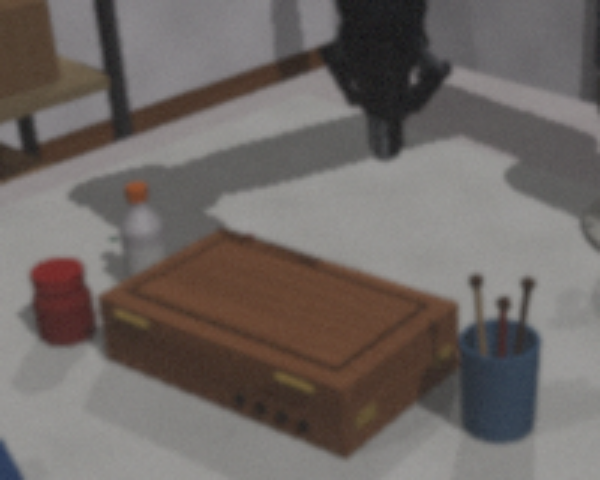

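The box is shut with the lid level at 74 mm. The pot, jar and bottle (145,230) are standing, the bottle being hidden by the arm in the top view. The gripper is clear, so I'll hand in.

```bash
python3 -c "
from workcell import bot
print(bot.job_done())"
```

```text
the job is handed in; nothing more can be done
None
```

The paint box is packed and shut, and the job is handed in; the hand-in gives no verdict. I folded the leaf flat with the closed fingertips, then pushed the lid over from behind and pressed it onto the rim. It took 11 s of the 54 s, and nothing was gripped or lifted.

**Leaf and lid:** before I closed the lid, the leaf measured 49–50 mm high along its whole length (50 mm is flat) with the lid still at about 100°. At the end the lid's outer face was level at 73–75 mm (74 mm is shut). The last press was 13 N, and the gripper was then lifted clear.

**Loose items:** the pot and jar were within about 3 mm of where they began. I could not compare the bottle before and after. The arm hid it in the last top view and the lid hid it in the first scene view. In the final scene view it stands upright close to where it began, and the fingers never went near it.

**Other checks:**
- The two cameras disagreed by about 2–3° on the open lid's angle, which did not matter.
- My first move call was refused for missing keys in its rows, so nothing moved.

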